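# Close the filter hatch of a bench dust extractor

### The job

The filter bay of the bench dust extractor stands open: put its loose plywood cover back on. Hook the cover's thin lower lip under the steel ledge at the low end of the sloping bay while the top edge is still raised, then swing the top edge down until the cover lies fully home and flush between the rims. Let go of it, and leave the glue jar, the mallet and the wood billet where they are.

Things in the scene. Friction and masses are not known exactly. Their poses are not given: they have to be found in the camera images.
- cover: Loose plywood cover, 0.17 to 0.31 kg. Plate 130 (its x) x 140 (its y) x 8 mm thick, with a thin lip on its -x end and a grip rib on its upper face. Origin: centre of the plate's underside (lip not counted); x points away from the lip, z out of the ribbed face. Starts flat on the bench, rib up, lip roughly towards the robot.
- lip (a point): Middle of the end of the cover's lip, mid-thickness: x -85, y 0, z 2.5 mm in the cover's frame. The lip is 120 mm wide (y), 5 mm thick, underside level with the plate's, and sticks out 20 mm beyond the plate.
- rib (a point): Middle of the top of the cover's dark wooden grip rib: x 0, y 0, z 40 mm in the cover's frame. The rib is 90 mm long along y, 16 mm thick along x, from z 8 to 40 mm.
- top_edge (a point): Middle of the lower edge of the cover's other end, the top edge: x 65, y 0, z 0 mm in the cover's frame.
- recess: Sloping seat of the fixed grey extractor, 187 mm along x, 200 mm across y. Origin 75 mm above the bench: where the cover's origin lies when home with lip at the stop; axes then parallel. x points up the 12 degree slope (low end nearest the robot), y across, z square out; seat surface z 0. Opening x -40 to 35, y -50 to 50 mm. Side cheeks 8 mm high, inner faces y -78 and 78 mm.
- ledge (a point): Middle of the lower edge of the steel ledge: x -72, y 0, z 13 mm in the recess frame. The ledge, 6 mm thick and 200 mm wide, overhangs the seat from the stop wall (face at x -85 mm): a slot 13 mm high and 13 mm deep, open up the slope. The lip goes fully in with the cover pitched up to about 20 degrees from the seat, top edge raised.
- top_rim (a point): Middle of the upper inner edge of the rim at the high end: x 71, y 0, z 8 mm in the recess frame; leaves the cover 6 mm play along the slope. Nothing latches: the cover stays shut by its weight. A motor drum lies behind, lower than the rim.
- glue_jar: Bystander: jar with a dark lid, 64 mm across, 95 mm tall; origin at the centre of its underside.
- mallet: Bystander: wooden mallet 260 mm long lying on the bench along its own x; origin near the middle of its length, on the bench.
- tonewood: Bystander: pale wood billet 60 x 150 x 35 mm (x, y, z); origin at the centre of its underside.
Things that resemble listed ones, but are neither listed nor needed, are in the scene too. Of the things that look like the cover, the smaller one is meant.

How it is judged:
By the outcome, as a careful person would: the job done as asked, in the order asked, and still so for the second after the job is handed in, with the robot touching nothing.
It also fails if it takes over 45 s, if anything falls off the work surface, if the arm or the gripper's body presses on something with over 40 N, if the wrist force passes 120 N, or if a joint passes its speed limit or range.

### The arm

A 6-joint arm with a two-finger parallel gripper is mounted at the origin on the work surface. World frame = base frame: x ahead of the robot, y to its left, z up, the work surface at z = 0. Lengths are in m, angles in degrees, forces in N, time in s.
With the tool pointing down it reaches from about 0.325 to 0.85 m from the base axis. Payload 15.5 kg.
Tool frame: the origin (TCP) lies at the very end of the fingers, on their centre line; the grasp point (between the pads) lies arm.grip_depth behind it (arm.grip_depth is the distance from the TCP to the grasp point, in m); z points along the fingers, y is the direction in which the jaws open and shut (so a half turn about z gives the same grasp; the last joint's range is limited). The gripper opens to 91 mm and grips with 3 to 60 N. Pads are 32 mm wide; open, the fingers measure 118 mm over their backs; the gripper's body (76 mm by 178 mm) begins 60 mm behind the grasp point.
Start: joints at [-73.253, 28.281, 77.091, -0, 74.628, -5.472], TCP at [0.236, -0.579, 0.214] pointing down, gripper open.
Joint ranges: [-166.48, 166.48], [-47.26, 123.95], [12.59, 153.08], [-70.14, 250.14], [6.76, 159.57], [-176.63, 176.63]. Speed limits (degrees/s): [108.29, 108.29, 147.25, 172.46, 172.46, 172.46].

### API

Orientations are given as a 3x3 rotation matrix whose columns are the frame's x, y, z axes.
In Python, from rig import arm gives the robot as it stands. Calls block until the motion is done:
- arm.move_to(position, orientation): joint-space move of the TCP to a pose.
- arm.move_l(position, orientation=None, feed=0.15): straight line of the TCP; orientation=None keeps the orientation; feed is the mean speed in m/s.
- arm.move_joints(angles): joint-space move.
- arm.grip(opening): finger opening in m; the grip force is fixed at half the most; returns when the fingers have stopped.
- arm.sleep(seconds).
- arm.solve_ik(position, orientation): joint angles nearest the present ones, or None.
- arm.snapshot(name): name is "scene" or "top" or "wrist"; returns the picture (420x560x3 uint8, red, green, blue); there is no depth.
- arm.get_calibration(name): a dict with "intrinsics" (3x3 intrinsics, pixels), "k1" (the pictures are not rectified: a ray, as slopes to the right and down, at radius r is drawn at 1 + k1 r^2 times it, then the intrinsics apply), "cam_to_world" (4x4, takes a point from camera to world coordinates). Camera axes: x right, y down, z forward; pixel columns grow to the right and rows downward; lengths in m; the calibration is good to about 2 mm. A picture is of the moment at which its call begins: read the wrist's pose just before it. get_calibration takes no time and is no camera call; for the wrist camera it gives the pose at the moment of the call.
A pose or a line that the arm cannot do raises arm.Unreachable and nothing moves.
- arm.sign_off(): hands the job in, once; it reports no verdict.
Readings, each from a call of its own:
- arm.current_t(): time.
- arm.current_joint_positions(): joint angles.
- arm.current_dq(): joint speeds.
- arm.current_tau(): joint torques, N m.
- arm.current_ee_pos(): TCP position.
- arm.current_tool_rot(): TCP orientation.
- arm.current_force(): force on the tool from outside, world axes, zero at the start.
- arm.current_torque(): the same for the moment, N m.
- arm.current_width(): finger opening in m.
Only numpy, scipy, OpenCV 4.12 (cv2) and the standard library are available. Lean on these libraries where they do the work, as an engineer would, in place of code of your own. Each camera call takes 0.05 s, during which the arm holds its last target. There are 200 camera calls.

## Working session

There is one attempt and no reset: what is moved stays moved. The work goes in short steps, each a Python script; the robot and the scene stay as the last script left them, time stands still between calls to the robot, and variables do not carry over. Pictures are saved under pics/ and viewed, about 8 in all and at most 12, crops included, and the job is handed in when it is done.

```bash
mkdir -p pics; ls
cat > h.py <<'E'
import numpy as np, cv2
from rig import arm
def snap(n,f):
    c=arm.get_calibration(n); im=arm.snapshot(n); cv2.imwrite('pics/'+f,im[:,:,::-1]); return im,c
def ray(c,uv):
    K=np.array(c['intrinsics'],float); T=np.array(c['cam_to_world'])
    p=cv2.undistortPoints(np.array([[uv]],float),K,np.array([c['k1'],0,0,0.]))[0,0]
    return T[:3,3],T[:3,:3]@np.array([p[0],p[1],1])
def onz(c,uv,z):
    o,d=ray(c,uv); return o+d*(z-o[2])/d[2]
def proj(c,P):
    K=np.array(c['intrinsics'],float); T=np.linalg.inv(np.array(c['cam_to_world']))
    q=(T[:3,:3]@np.atleast_2d(P).T).T+T[:3,3]
    return cv2.projectPoints(q,np.zeros(3),np.zeros(3),K,np.array([c['k1'],0,0,0.]))[0][:,0]
def tri(rays):
    A=0;b=0
    for o,d in rays:
        d=d/np.linalg.norm(d);M=np.eye(3)-np.outer(d,d);A=A+M;b=b+M@o
    return np.linalg.solve(A,b)
E
python3 - <<'E'
from h import *
import pickle
C={}
for n in ('top','scene'):
    im,c=snap(n,n+'0.png');C[n]=c;print(n,np.round(c['cam_to_world'],3).tolist(),c['k1'],c['intrinsics'][0])
pickle.dump(C,open('C.pkl','wb'));print(arm.grip_depth)
a=cv2.imread('pics/top0.png');b=cv2.imread('pics/scene0.png')
cv2.imwrite('pics/t.png',cv2.resize(a,(800,600),interpolation=2));cv2.imwrite('pics/s.png',cv2.resize(b,(800,600),interpolation=2))
E
```

```text
pics
top [[-0.022, -0.992, 0.127, 0.337], [-1.0, 0.024, 0.016, -0.021], [-0.019, -0.127, -0.992, 1.626], [0.0, 0.0, 0.0, 1.0]] -0.20740240178279754 [542.08421799   0.         287.07310818]
scene [[-0.691, 0.608, -0.391, 0.979], [0.723, 0.576, -0.381, 0.459], [-0.006, -0.546, -0.838, 1.094], [0.0, 0.0, 0.0, 1.0]] -0.11849574781305075 [458.67213235   0.         280.70082745]
0.0188
```

View pics/t.png

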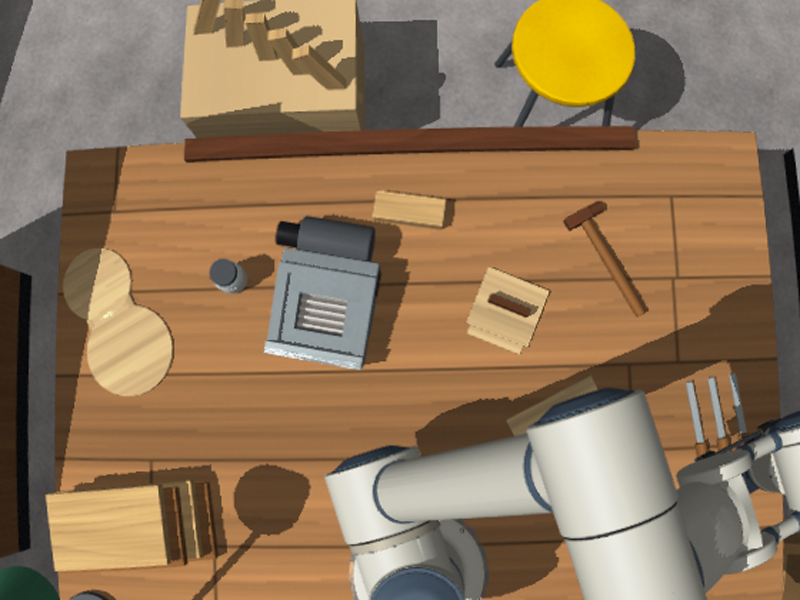

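View pics/s.png

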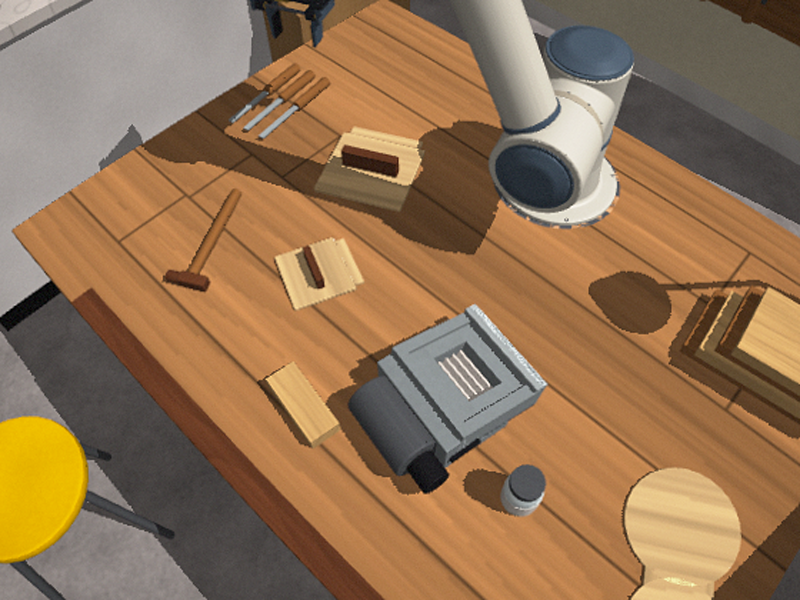

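Candidates for the cover: A at top (508,310) / scene (318,272), B at scene (370,170), mostly hidden under the arm in top. A looks smaller, so I'll check that by measuring and with an enlarged crop.

Run:
```python
from h import *
a=cv2.imread('pics/top0.png');b=cv2.imread('pics/scene0.png')
# original px = shown*0.7
def cr(im,x,y,w,h): return cv2.resize(im[y:y+h,x:x+w],(400,300),interpolation=cv2.INTER_CUBIC)
o=np.vstack([np.hstack([cr(a,315,175,80,60+15)[:300],cr(a,175,165,100,100*3//4+20)]),np.hstack([cr(b,185,80,120,135),cr(b,240,205,160,120)])])
cv2.imwrite('pics/crop1.png',o)
for n,im,box in(('top',a,(315,175,395,255)),('scene',b,(185,160,260,222)),('sceneB',b,(215,85,300,150))):
    x0,y0,x1,y1=box;h=cv2.cvtColor(im[y0:y1,x0:x1],cv2.COLOR_BGR2HSV)
    print(n,h[3,3],h[h.shape[0]//2,h.shape[1]//2-15])
```

```text
top [ 14 140 187] [ 18 100 202]
scene [ 14 146 199] [ 19 107 225]
sceneB [ 14 147 161] [ 18 101 114]
```

View pics/crop1.png

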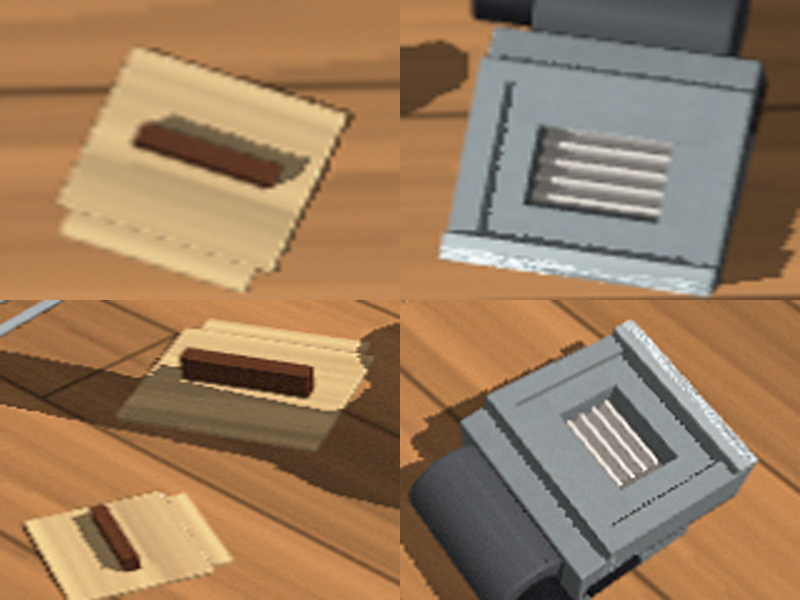

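The crop confirms A (top (508,310), scene (318,272)) as the smaller of the two near-identical ribbed covers. B at scene (370,170) is clearly larger. The recess opening corners are visible in both views. Next I compute rough poses and take wrist close-ups.

```bash
cat > m1.py <<'E'
from h import *
import pickle
C=pickle.load(open('C.pkl','rb'))
mod=np.array([[35,50,0],[35,-50,0],[-40,-50,0],[-40,50,0]])/1e3
t=[(175+x/4,165+y/(300/95)) for x,y in((140,126),(273,145),(260,222),(127,205))]
s=[(240+x/2.5,205+y/2.5) for x,y in((220,187),(168,115),(217,87),(262,153))]
P=np.array([tri([ray(C['top'],a),ray(C['scene'],b)]) for a,b in zip(t,s)])
print(np.round(P,4)); mx=(P[0]+P[1]-P[2]-P[3])/2; print('slope',np.degrees(np.arcsin(mx[2]/np.linalg.norm(mx))),np.linalg.norm(mx),'yaw',np.degrees(np.arctan2(mx[1],mx[0])), 'yaw by y',np.degrees(np.arctan2(*( (P[3]+P[0]-P[1]-P[2])[[0,1]]*[-1,1]))),'centre',P.mean(0))
for n,box in(('top',(315,175,395,255)),('scene',(185,160,260,222)),('scene',(215,85,300,150))):
    im=cv2.imread(f'pics/{n}0.png');x0,y0,x1,y1=box;h=cv2.cvtColor(im[y0:y1,x0:x1],cv2.COLOR_BGR2HSV)
    m=((h[...,0]>=16)&(h[...,1]<125)&(h[...,2]>60)).astype(np.uint8)
    m=cv2.morphologyEx(m,cv2.MORPH_OPEN,np.ones((3,3)))
    c=max(cv2.findContours(m,0,1)[0],key=cv2.contourArea)[:,0]+[x0,y0]
    w=np.array([onz(C[n],p,.006)[:2] for p in c],np.float32)
    r=cv2.minAreaRect(w);print(n,r)
    d=((h[...,2]<120)&(h[...,0]<12)&(h[...,1]>120)).astype(np.uint8);cc=cv2.findContours(d,0,1)[0]
    if cc:
        c=max(cc,key=cv2.contourArea)[:,0]+[x0,y0];print(' rib',cv2.minAreaRect(np.array([onz(C[n],p,.04)[:2] for p in c],np.float32)))
E
python3 m1.py
```

```text
[[0.5825 0.2272 0.0838]
 [0.5602 0.1345 0.0801]
 [0.4928 0.1452 0.0615]
 [0.5154 0.2347 0.0658]]
slope 15.080736744235255 0.07035172373067662 yaw -7.6709891846557925 yaw by y -13.835663091723188 centre [0.53772264 0.18541732 0.07280753]
top ((0.5461975336074829, -0.19649967551231384), (0.14217722415924072, 0.15171819925308228), 66.65299224853516)
 rib ((0.5529447197914124, -0.1993330866098404), (0.08627178519964218, 0.017272327095270157), 66.60379028320312)
scene ((0.5451847314834595, -0.19724535942077637), (0.14344926178455353, 0.15134072303771973), 66.70813751220703)
 rib ((0.5594227313995361, -0.19220921397209167), (0.10378798097372055, 0.014574363827705383), 65.71351623535156)
scene ((0.26369014382362366, -0.32674747705459595), (0.2228834629058838, 0.2074931561946869), 26.119182586669922)
 rib ((0.27772071957588196, -0.31755542755126953), (0.057660795748233795, 0.13996388018131256), 25.2910213470459)
```

```bash
cat >> h.py <<'E'
import scipy.spatial.transform as st
def frame(yaw,pitch):  # x axis heading yaw deg, raised by pitch deg
    return st.Rotation.from_euler('ZY',[yaw,-pitch],degrees=True).as_matrix()
def tool(R,s=1):  # tool z = -R z, tool y = s*R x
    y=s*R[:,0]; z=-R[:,2]; return np.column_stack([np.cross(y,z),y,z])
E
python3 - <<'E'
from h import *
q0=arm.current_joint_positions();print(np.round(arm.current_tool_rot(),2).tolist())
for s in(1,-1):
  for p,R in(([.553,-.2,.25],frame(-23,0)),([.53,.18,.15],frame(-11,0)),([.53,.18,.15],frame(-11,12)),([.53,.18,.15],frame(-11,30))):
    q=arm.solve_ik(p,tool(R,s));print(s,None if q is None else np.round(q,0))
E
```

```text
[[0.93, 0.38, -0.0], [0.38, -0.93, 0.0], [0.0, -0.0, -1.0]]
1 [-26.  23.  80.  -0.  77.  -3.]
1 [13. 27. 91. -0. 62. 24.]
1 [ 16.  23. 100.  -8.  46.  32.]
1 [ 23.  22. 113. -41.  25.  68.]
-1 None
-1 [  13.   27.   91.   -0.   62. -156.]
-1 [  16.   23.  100.   -8.   46. -148.]
-1 [  23.   22.  113.  -41.   25. -112.]
```

Run:
```python
from h import *
import pickle
C=pickle.load(open('C.pkl','rb'))
R=tool(frame(0,0))
arm.move_to([.50,.17,.33],tool(frame(-10,0)));arm.sleep(.2)
a,C['w1']=snap('wrist','w1.png')
arm.move_to([.52,-.19,.29],tool(frame(-23,0)));arm.sleep(.2)
b,C['w2']=snap('wrist','w2.png')
pickle.dump(C,open('C.pkl','wb'))
print(np.round(C['w1']['cam_to_world'],3).tolist(),arm.current_t())
cv2.imwrite('pics/w1b.png',cv2.resize(a[:,:,::-1],(800,600),interpolation=2))
cv2.imwrite('pics/w2b.png',b[:,:,::-1])
```

```text
[[0.985, -0.169, -0.042, 0.512], [-0.174, -0.956, -0.235, 0.236], [0.0, 0.239, -0.971, 0.501], [0.0, 0.0, 0.0, 1.0]] 4.7833
```

View pics/w1b.png

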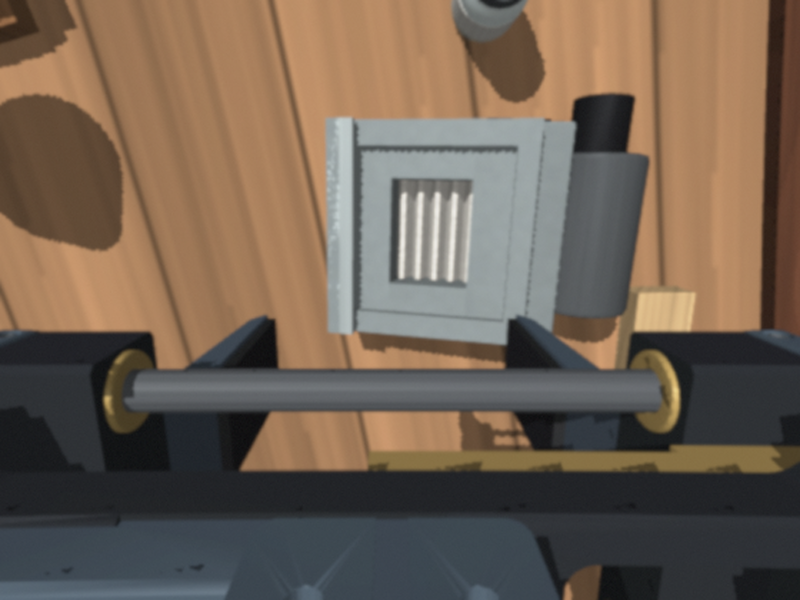

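View pics/w2b.png

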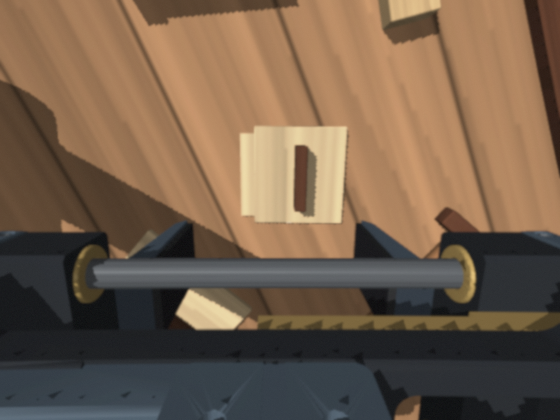

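w1 (800 scale) shows the recess opening corners at about (393,178), (473,180), (468,287) and (390,283), with the ledge at left around x≈345. w2 shows the cover plate at (254,126)–(347,222), lip on the left, rib at (301,179).

```bash
cat > m2.py <<'E'
from h import *
import pickle
from scipy.optimize import least_squares
C=pickle.load(open('C.pkl','rb'))
mod=np.array([[-40,50,0],[35,50,0],[35,-50,0],[-40,-50,0]])/1e3
W=np.array([(393,178),(473,180),(468,287),(390,283)])*.7
g=cv2.cvtColor(cv2.imread('pics/w1.png'),cv2.COLOR_BGR2GRAY)
W2=cv2.cornerSubPix(g,W.astype(np.float32).reshape(-1,1,2),(4,4),(-1,-1),(3,30,.01))[:,0];print(W.round(1).tolist(),W2.round(1).tolist())
T=[(175+x/4,165+y/(300/95)) for x,y in((127,205),(140,126),(273,145),(260,222))]
S=[(240+x/2.5,205+y/2.5) for x,y in((262,153),(220,187),(168,115),(217,87))]
def fit(views):
    f=lambda v:np.concatenate([(proj(C[n],mod@frame(v[2],12).T+[v[0],v[1],.075])-p).ravel()*w for n,p,w in views])
    r=least_squares(f,[.54,.18,-10]);return r.x.round(4),r.fun.reshape(-1,2).round(1).tolist()
for v in([('w1',W,1)],[('w1',W2,1)],[('top',T,1)],[('scene',S,1)],[('w1',W,1),('top',T,.7),('scene',S,.7)]): print(*fit(v))
im=cv2.imread('pics/w2.png');x0,y0,x1,y1=220,105,370,235
h=cv2.cvtColor(im[y0:y1,x0:x1],cv2.COLOR_BGR2HSV)
m=((h[...,0]>=16)&(h[...,1]<125)&(h[...,2]>90)).astype(np.uint8);m=cv2.morphologyEx(m,cv2.MORPH_OPEN,np.ones((3,3)))
c=max(cv2.findContours(m,0,1)[0],key=cv2.contourArea)[:,0]+[x0,y0]
r=cv2.minAreaRect(np.array([onz(C['w2'],p,.006)[:2] for p in c],np.float32));print(r)
d=((h[...,2]<110)&(h[...,0]<12)&(h[...,1]>100)).astype(np.uint8)
c=max(cv2.findContours(d,0,1)[0],key=cv2.contourArea)[:,0]+[x0,y0];print('rib',cv2.minAreaRect(np.array([onz(C['w2'],p,.04)[:2] for p in c],np.float32)))
# check overlay
for n,o in(('w1',g),):
    v=fit([('w1',W,1)])[0];F=frame(v[2],12);Q=np.array([[-72,100,19],[-72,-100,19],[71,78,0],[71,-78,0],[71,100,8],[71,-100,8],[-72,78,0]])/1e3
    print((proj(C[n],Q@F.T+[v[0],v[1],.075])/.7).round().tolist())
E
python3 m2.py
```

```text
[[275.1, 124.6], [331.1, 126.0], [327.6, 200.9], [273.0, 198.1]] [[274.20001220703125, 124.30000305175781], [330.1000061035156, 125.30000305175781], [326.3999938964844, 199.0], [272.29998779296875, 197.10000610351562]]
[  0.5433   0.1854 -10.9863] [[-0.6, 0.0], [0.7, -0.6], [-0.4, 0.6], [0.3, 0.1]]
[  0.5423   0.1869 -10.7931] [[-0.8, -0.5], [0.6, -1.1], [0.0, 1.5], [0.2, 0.3]]
[  0.5403   0.1844 -10.6565] [[-0.4, 0.3], [-0.0, -0.1], [0.5, -0.7], [-0.1, 0.5]]
[  0.5403   0.1855 -12.7406] [[5.6, 1.6], [-0.9, 0.7], [-4.2, -1.3], [-0.5, -1.5]]
[  0.5428   0.1854 -11.1298] [[-0.9, 0.0], [0.3, -0.5], [-0.9, 0.8], [-0.2, 0.1], [-0.6, -0.5], [-0.1, -0.7], [0.2, -0.9], [-0.4, -0.2], [3.6, 1.1], [-0.7, 1.0], [-3.6, -0.1], [-1.3, -0.7]]
((0.5461569428443909, -0.19813008606433868), (0.14102692902088165, 0.15264128148555756), 67.04641723632812)
rib ((0.5551139116287231, -0.20022150874137878), (0.08654872328042984, 0.014244124293327332), 66.46245574951172)
[[353.0, 118.0], [354.0, 335.0], [518.0, 146.0], [504.0, 319.0], [521.0, 117.0], [503.0, 344.0], [359.0, 146.0]]
```

Recess: (0.5425, 0.1855, 0.075), yaw −11°. The reprojection matches the ledge and seat corners. Cover: (0.555, −0.201), yaw −23.2°. Grasping now.

```bash
cat >> h.py <<'E'
O=np.array([.5425,.1855,.075]);YAW=-11.0;GZ=.013
def place(lipx,lipz,alpha,y=0.):
    """TCP pose with lip end's lower edge at (lipx,y,lipz) in recess frame (m), cover pitched alpha over the seat"""
    F=frame(YAW,12);R=frame(YAW,12+alpha)
    return O+F@np.array([lipx,y,lipz])+R@np.array([.085,0,GZ]),tool(R)
E
python3 - <<'E'
from h import *
R=tool(frame(-23.2,0));P=np.array([.555,-.2005,0])
arm.move_to(P+[0,0,.09],R);arm.move_l(P+[0,0,GZ],R,feed=.1)
print('F',arm.current_force(),arm.current_ee_pos())
arm.grip(.0);print('w',arm.current_width(),arm.current_force())
arm.move_l(P+[0,0,.20],R,feed=.2);arm.sleep(.2)
print('w',arm.current_width(),arm.current_force(),arm.current_torque(),arm.current_t())
b,c=snap('wrist','w3.png')
for a in((-.055,.060,12),(-.055,.0025,12),(-.083,.0025,12),(-.083,.0,0)):
    q=arm.solve_ik(*place(*a));print(None if q is None else np.round(q))
E
```

```text
F [-0.19516209 -0.2134074   0.68786463] [ 0.55538795 -0.20068129  0.01360122]
w 0.01569054377556066 [ 0.90316189 -0.86142952 -0.76591433]
w 0.016167339994641275 [ 0.40766939 -0.64807679 -1.82090809] [-0.065252   -0.08087092 -0.03501217] 8.9417
[ 20.  21. 105. -22.  35.  47.]
[ 19.  27. 107. -27.  27.  52.]
[ 21.  27. 110. -30.  25.  57.]
[ 16.  30. 102.  -9.  38.  34.]
```

View pics/w3.png

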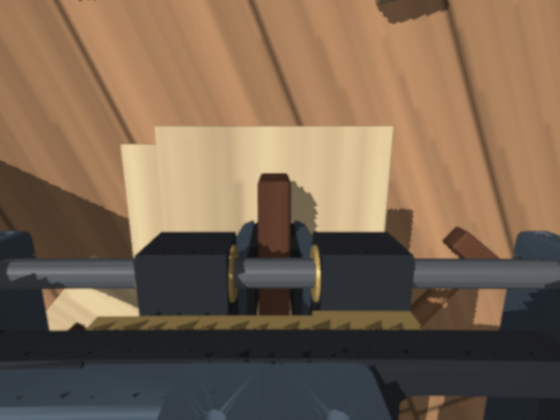

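The rib is gripped at its middle (290,210) and the plate sits square to the jaws. Moving to the pre-insertion pose, hovering in front of the ledge.

Run:
```python
from h import *
p,R=place(-.055,.07,12)
arm.move_to(p,R)
arm.move_l(*place(-.055,.004,12),feed=.08);arm.sleep(.2)
p,_=place(-.055,.004,12)
print('err',arm.current_ee_pos()-p,arm.current_force(),arm.current_width(),arm.current_t())
b,c=snap('scene','s2.png');w,_=snap('wrist','w4.png')
cr=b[150:330,230:400]
o=np.hstack([cv2.resize(cr,(400,424),interpolation=2),cv2.resize(w[:300,150:433],(400,424),interpolation=2)])
cv2.imwrite('pics/chk1.png',o[:,:,::-1])
```

```text
err [0.00015342 0.0001286  0.00049529] [ 0.0429907   0.35473016 -3.58157791] 0.015674634496782736 11.6083
```

View pics/chk1.png

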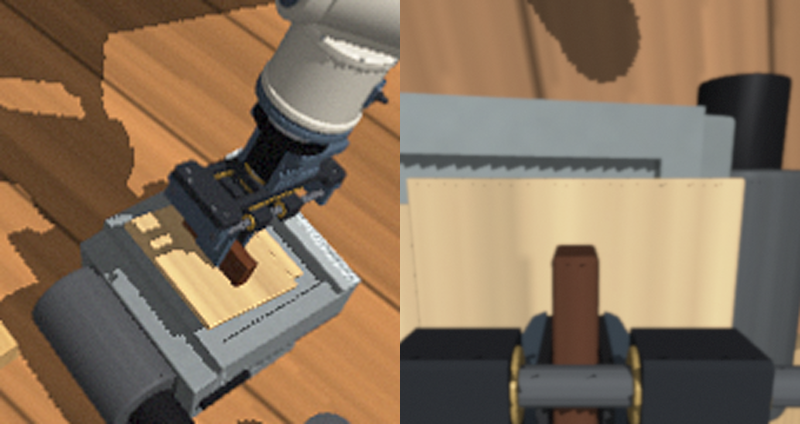

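The cover hovers between the cheeks with the lip just up-slope of the ledge (about (310,275) in the left half). Now inserting with force checks.

Run:
```python
from h import *
F=frame(YAW,12);f0=np.array(arm.current_force())
def rep(x,z,a):
    d=F.T@(np.array(arm.current_force())-f0);print(x,z,a,'dF(recess)',d.round(1),'w',round(arm.current_width(),4));return d
arm.move_l(*place(-.055,.0025,12),feed=.05);rep(-.055,.0025,12)
for x in(-.066,-.071,-.075,-.079,-.082,-.0835,-.085):
    arm.move_l(*place(x,.0025,12),feed=.06);d=rep(x,.0025,12)
    if np.linalg.norm(d)>7: print('contact');break
print(arm.current_t())
b,c=snap('scene','s3.png');w,_=snap('wrist','w5.png')
o=np.hstack([cv2.resize(b[150:330,230:400],(400,424),interpolation=2),cv2.resize(w[:300,80:363],(400,424),interpolation=2)])
cv2.imwrite('pics/chk2.png',o[:,:,::-1])
```

```text
-0.055 0.0025 12 dF(recess) [ 0.3  0.9 -0.6] w 0.0158
-0.066 0.0025 12 dF(recess) [0.4 0.8 0.8] w 0.016
-0.071 0.0025 12 dF(recess) [ 0.8  1.3 -0.3] w 0.0156
-0.075 0.0025 12 dF(recess) [ 0.7  0.9 -0.5] w 0.0161
-0.079 0.0025 12 dF(recess) [ 0.1  1.9 -0.8] w 0.0163
-0.082 0.0025 12 dF(recess) [ 0.7  0.6 -0. ] w 0.0159
-0.0835 0.0025 12 dF(recess) [ 0.1  0.8 -0.3] w 0.016
-0.085 0.0025 12 dF(recess) [1.2 1.5 0. ] w 0.0159
13.7917
```

View pics/chk2.png

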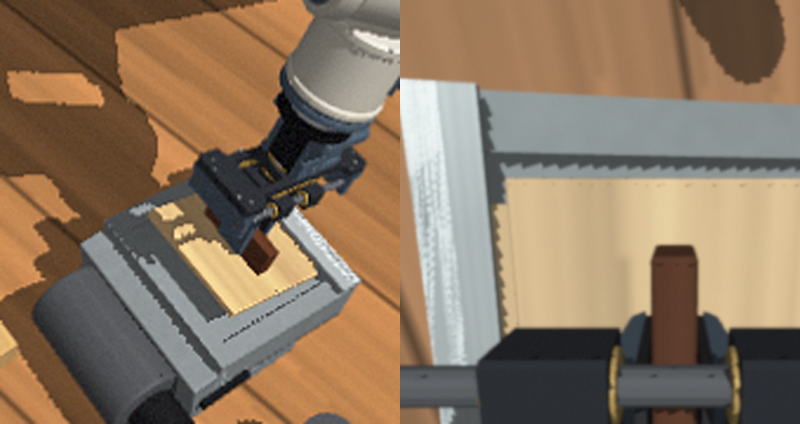

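The lip is under the ledge: its edge sits against the plate at crop (500,200–330), with only about 7 mm of lip showing. I'll feel for the stop, back off slightly, then swing the top edge down.

Run:
```python
from h import *
F=frame(YAW,12);f0=np.array(arm.current_force())
def rep(x,z,a):
    d=F.T@(np.array(arm.current_force())-f0);print(round(x,4),round(z,4),a,'dF',d.round(1));return d
x=-.085
while x>-.089:
    x-=.001;arm.move_l(*place(x,.0025,12),feed=.03)
    if rep(x,.0025,12)[0]>5: break
x=x+.002
arm.move_l(*place(x,.0015,12),feed=.03);rep(x,.0015,12)
for a,z in((9,.0012),(6,.001),(4,.0008),(2,.0006),(1,.0005),(0,.0005)):
    arm.move_l(*place(x,z,a),feed=.04);d=rep(x,z,a)
    if abs(d).max()>12: print('stop');break
print('x',x,arm.current_t())
```

```text
-0.086 0.0025 12 dF [ 5.1 -1.5 -1. ]
-0.084 0.0015 12 dF [-0.5  1.   0.4]
-0.084 0.0012 9 dF [-0.5  0.7 -0.9]
-0.084 0.001 6 dF [ 0.2  0.5 -1.8]
-0.084 0.0008 4 dF [-0.1  1.1 -0.4]
-0.084 0.0006 2 dF [-0.3  1.2 -0.6]
-0.084 0.0005 1 dF [ 0.3  0.9 -1.4]
-0.084 0.0005 0 dF [-0.1  1.2 -0.8]
x -0.084 15.9333
```

Run:
```python
from h import *
F=frame(YAW,12);f0=np.array(arm.current_force());z=.0005
while z>-.003:
    z-=.0005;arm.move_l(*place(-.084,z,0),feed=.02);d=F.T@(np.array(arm.current_force())-f0);print(round(z,4),d.round(1))
    if d[2]>4: break
arm.grip(.05);arm.sleep(.3);print('released',arm.current_width(),arm.current_force())
p,R=place(-.084,z,0)
arm.move_l(p+F@[0,0,.08],R,feed=.1)
arm.move_to([.47,.13,.33],tool(frame(-10,0)));arm.sleep(.5);print(arm.current_t())
import pickle
D={}
w,D['w']=snap('wrist','w6.png');b,D['scene']=snap('scene','s4.png');t,D['top']=snap('top','t4.png');pickle.dump(D,open('D.pkl','wb'))
o=np.hstack([cv2.resize(b[150:330,230:400],(400,424),interpolation=2),cv2.resize(w[0:300,200:483],(400,424),interpolation=2)])
cv2.imwrite('pics/chk3.png',o[:,:,::-1])
# expected pixels of cover home (x offsets 0..6mm) in crop coords
Q=np.array([[-65,70,8],[-65,-70,8],[65,-70,8],[65,70,8],[-8,45,40],[8,45,40]])/1e3
for s in(0,.003,.006): print((((proj(D['w'],(Q+[s,0,0])@F.T+O)-[200,0])*[400/283,424/300])+[400,0]).round().tolist())
```

```text
0.0 [-0.1 -1.7  6.8]
released 0.05037123114627107 [ 0.30264575  0.84616115 -0.31092975]
19.375
[[501.0, 101.0], [499.0, 256.0], [637.0, 263.0], [653.0, 98.0], [560.0, 126.0], [580.0, 126.0]]
[[505.0, 101.0], [502.0, 256.0], [641.0, 263.0], [657.0, 98.0], [564.0, 126.0], [584.0, 126.0]]
[[508.0, 101.0], [505.0, 256.0], [644.0, 263.0], [660.0, 98.0], [568.0, 126.0], [588.0, 126.0]]
```

View pics/chk3.png

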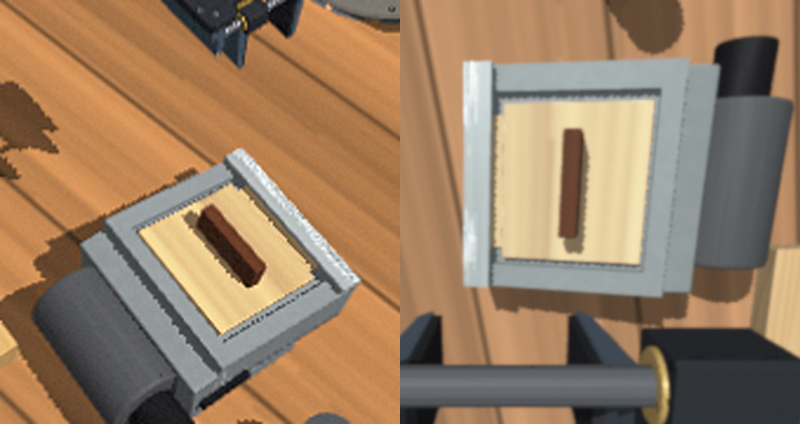

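The cover lies inside the rims with its top edge at (655,98)–(641,265), matching the predicted home pose at about 2 mm of play. The lip is under the ledge and the gripper is clear. One numeric check on the bystanders, then I hand in.

Run:
```python
from h import *
a=cv2.imread('pics/scene0.png').astype(int);b=cv2.imread('pics/s4.png').astype(int)
for n,(x0,y0,x1,y1) in dict(jar=(345,320,385,365),mallet=(110,130,172,208),billet=(180,250,240,315),motor=(245,265,310,340)).items():
    d=abs(a-b)[y0:y1,x0:x1].max(2);print(n,(d>40).mean().round(3))
print(arm.current_force(),arm.current_t());arm.sign_off()
```

```text
jar 0.0
mallet 0.299
billet 0.0
motor 0.011
[ 0.13664214  0.06115505 -0.56957515] 19.525
the job is handed in; nothing more can be done
```

The mallet window changed in 30 % of its pixels, so I'm comparing the saved pictures to see whether that's a shadow.

Run:
```python
import cv2,numpy as np
f=lambda p,x,y,w,h:cv2.resize(cv2.imread('pics/'+p)[y:y+h,x:x+w],(400,300),interpolation=2)
cv2.imwrite('pics/mal.png',np.vstack([np.hstack([f('scene0.png',90,120,120,90),f('s4.png',90,120,120,90)]),np.hstack([f('top0.png',380,130,100,100),f('t4.png',380,130,100,100)])]))
```

```text
(no output)
```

View pics/mal.png

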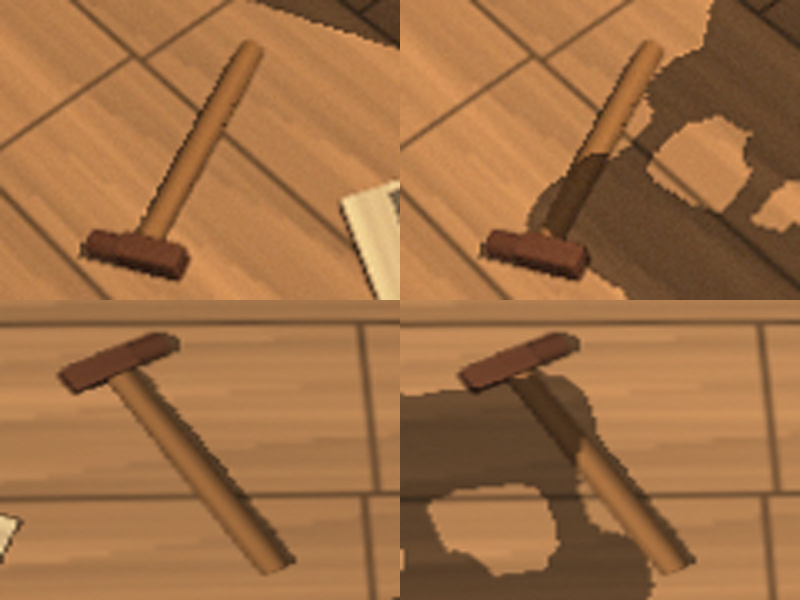

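The smaller cover is back on the filter bay, and I handed the job in at about 19.5 s of the 45 s allowed.

**What I did:** I gripped the cover by its rib and slid the lip under the ledge with the cover pitched 12° up from the seat. I felt the stop at about 5 N and backed off about 2 mm, then swung the top edge down to the seat (about 7 N contact). Then I let go and moved the arm clear.

**Last checks:**
- **Cover:** it lies flat between the rims with the lip under the ledge. Its edges match the predicted home position, about 2 mm off the stop, which is inside the 6 mm of play.
- **Arm:** the wrist force reads about zero and the gripper is clear.
- **Jar and billet:** no pixels changed compared with the start picture.
- **Mallet:** my pixel check flagged it with 30 % changed. I handed in before looking into it. The saved before and after pictures show the mallet in the same place in both views, with only the arm's shadow across it.
- **One disagreement:** the scene-camera fit of the bay's direction was about 2° off the other views, because I read one corner of the opening poorly. I used the wrist and top views, and the contacts agreed with them to about 1 mm.

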